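# Unclamp the calibration plate and show it to the inspection camera

### The arm

A 6-joint arm with a two-finger parallel gripper is mounted at the origin on the work surface. World frame = base frame: x ahead of the robot, y to its left, z up, the work surface at z = 0. Lengths are in mm, angles in rad, forces in N, time in s.
With the tool pointing down it reaches from about 350 to 925 mm from the base axis. Payload 6.4 kg.
Tool frame: the origin (TCP) lies midway between the tips of the shut fingers; the grasp point (between the pads) lies 19 mm behind it; z points along the fingers, y is the line along which they close (so a half turn about z gives the same grasp; the last joint's range is limited). The gripper opens to 94 mm and grips with 3 to 60 N. Pads are 16 mm wide; open, the fingers measure 119 mm over their backs; the gripper's body (75 mm by 177 mm) begins 78 mm behind the grasp point.
Start: joints at [-0.174, 0.245, 1.558, -0, 1.339, -0.174], TCP at [650.011, 0.004, 205.455] pointing down, gripper open.
Joint ranges: [-3.13, 3.13], [-1.02, 2.26], [0.13, 2.54], [-0.95, 4.09], [0.21, 2.88], [-2.74, 2.74]. Speed limits (rad/s): [2.57, 2.57, 3.14, 3.14, 3.14, 3.14].

### API

Orientations are given as a rotation vector (axis times angle).
In Python, from cell import read_state, eyes, manip gives the robot as it stands.
- The arm moves only by the tool apply_moves, never from a script. Its argument "moves" is a list that holds one entry, the list of rows, each a list of 7 numbers: the shift along the tool's x, y, z normalised to -1 to 1, where 1 is 300 mm, then the turn, a rotation vector about the tool's x, y, z normalised to -1 to 1, where 1 is 0.1 rad, then the opening, from -1 (shut) to 1 (fully open). A call has 1 to 5 rows; each row shifts and turns the commanded pose from where the row before left it, along the tool's axes as they then stand; what a row does not reach is not made up. A row lasts 1/8 s, in which the tool goes at most 62.5 mm and 10.7 degrees, less where a joint would pass 70% of its speed; a pose out of reach is approached as far as the arm can. A call with a number of a shift or a turn outside -1 to 1 is refused whole. A call with a gripper value outside its range is refused whole. The fingers move at their own pace and stop on an object; "grip_force" is the grip in N (left out, the last holds). Time passes only in rows, so rows that do not move let the fingers close. It gives the time, the measured TCP pose, the force, the opening and the grip force at its end, in the units of the state.
- read_state(): the state, without advancing time (a new reading comes with each control period).
- eyes.capture(name): name is "scene" or "side" or "wrist"; returns a dict with "pixels" (480x640x3 uint8, red, green, blue), "mtx" (3x3 intrinsics, pixels), "R" (3x3) and "t" (3): a world point X has camera coordinates R X + t; the wrist camera has in their place "tool_from_camera" (4x4, takes a point from camera to tool coordinates, whose origin is the TCP and whose axes are the flange's). Camera axes: x right, y down, z forward; pixel columns grow to the right and rows downward; lengths in mm; the calibration is good to about 2 mm. A picture is of the moment at which its call begins: read the wrist's pose just before it. There is no depth.
- manip.sign_off(): hands the job in; it is judged then, once.
Trained networks look in the newest picture that a camera, given by its name, has taken for a name from the list of things; names that differ only in an ending like _2 or _b are one class to them, and where a whole thing is asked for, a point or a joint stands for the part that bears it (a point fixed in the world has none). Each returns a list of dicts, best first, with "confidence" (0 to 1); they miss things now and then, are a little off and sometimes report something else, mostly with a low value. They report only what shows in the picture. A call takes as long as a camera call. They do not tell look-alikes from the thing itself.
- eyes.look_for(camera, query): "at" ([x, y, z] in mm, in world coordinates, good to about 4 mm: the middle of the surface that is visible of it).
- eyes.tip_of(camera, query): "at" ([x, y, z] in mm, in world coordinates, good to about 4 mm: a listed point, or the origin of a listed thing).
The state is a dict: "time_s": time; "joint_pos": joint angles; "dq": joint speeds; "tau": joint torques, N m; "eef_pos": TCP position; "tcp_rot": TCP orientation; "wrist_force": force on the tool from outside, world axes, zero at the start; "ft_torque": the same for the moment, N m; "gripper_width": finger opening in mm; "finger_force": force on a finger pad.
Only numpy, scipy, OpenCV 4.12 (cv2) and the standard library are available. Lean on these libraries where they do the work, as an engineer would, in place of code of your own. Each camera call takes 0.05 s, during which the arm holds its last target. There are 200 camera calls.

### The job

Push the handle of the swing-over clamp right over, fully back, off the microscope calibration plate while the plate stays in its nest, then lift the plate out by its tab and hold it up in front of the inspection camera: upright, one face square to the lens, the round disc level with the lens and straight above the white spot on the camera's foot. Finish while still holding it there steadily in the gripper, with the clamp left back, without bumping the camera and leaving the other things on the bench where they are.

Things in the scene. Friction and masses are not known exactly. Their poses are not given: they have to be found in the camera images.
- plate_tab (a point): centre of the grip tab on top of the calibration plate, the loose upright part in the nest. Dark steel tab: 26 mm wide (y), 12 mm thick (x), 26 mm high. x is the normal of the plate's faces, y along its width, z up; this point is 57 mm above the plate's underside. On each side of the tab 17 mm of plate top edge are free: the shoulders, 44 mm above the underside.
- plate_disc (a point): centre of the round white disc with a black cross (31 mm across) in the calibration plate, seen on both faces, which are alike; 30 mm below plate_tab along the plate's z, 27 mm above its underside; same axes.
- plate: the calibration plate, one rigid piece of about 130 g, 70 mm high: foot 60 mm wide (y) x 22 mm (x) x 10 mm high, aluminium plate 60 mm wide x 8 mm thick up to 44 mm, then the tab. Origin at the centre of its underside, axes as plate_tab.
- nest: aluminium check nest fixed on the bench: base 70 (x) x 180 (y) x 12 mm with a raised rim (top 21 mm above the bench) round a pocket where the plate's foot sits with 1.5 mm play, underside 12 mm above the bench. Origin on the bench under the pocket's centre; y points from pocket to clamp, z up; the seated plate has the same axes.
- nest_pivot (a point): pivot of the clamp, fixed to the nest: 70 mm from the pocket's centre along the nest's +y, 72 mm above the bench, between two steel cheeks (32 mm over all in x, top 82 mm above the bench). Nest's axes.
- clamp (a joint): clamp angle about the nest's x. 0: closed, steel bar level from pivot 54 mm towards the tab, its rubber pad on the plate's near shoulder, handle upright. Grows as the handle swings to the nest's +y and down; the bar rises. 1.75: fully back (stop), handle 10 degrees below level. The pivot is stiff: the clamp stays where it is left and takes about 2 to 3 N on the handle all the way.
- clamp_grip (a point): middle of the clamp's black rubber handle (round, 16 mm thick, from 30 to 90 mm from the pivot), 60 mm from the pivot; bar and handle are one stiff piece. When closed this point is straight above the pivot, 132 mm above the bench.
- camera: inspection camera fixed on the bench: aluminium foot plate 215 x 70 x 8 mm with a white spot ringed in black; at its other end a post with a white head (52 mm square, 174 to 226 mm above the bench) and a black lens looking level along the camera's -x, over the spot. Origin on the bench under the spot; lens face 100 mm and post 150 mm from it along +x.
- view_point (a point): the camera's view point: straight above the middle of the white spot, 200 mm above the bench, level with the lens axis and 100 mm in front of the lens face; camera's axes (x towards the camera head).
- dish_stack: bystander: stack of three closed round culture dishes, 90 mm across, 45 mm high; origin at the centre of its underside
- dish: bystander: single closed culture dish, 90 mm across, 15 mm high; origin at the centre of its underside
- dropper: bystander: small amber bottle, 30 mm across, 65 mm high; origin at the centre of its underside
- slide_tray: bystander: grey open tray with a divider, 110 x 85 x 30 mm; origin at the centre of its underside
- forceps: bystander: steel forceps lying flat along x, 130 mm long, 14 mm wide, 8 mm high; origin at the centre of its underside
- beaker: bystander: small glass beaker, 66 mm across, 80 mm high; origin at the centre of its underside
- objective: bystander: brass microscope objective standing upright, 25 mm across, 41 mm high; origin at the centre of its underside
- blank: bystander: plain aluminium blank lying flat, 60 x 34 x 8 mm, without tab or foot; origin at the centre of its underside
Mind the look-alikes: they are no part of the job. What is meant by the plate is not blue, green or red, and is the smaller of those in its own colour.

How it is judged:
By the outcome, as a careful person would: the job done as asked, in the order asked, and still so for the second after the job is handed in, while the arm keeps its last pose, push and grip.
It also fails if it takes over 51 s, if anything falls off the work surface, if the arm or the gripper's body presses on something with over 40 N, if the wrist force passes 120 N, or if a joint passes its speed limit or range.

## Working session

There is one attempt and no reset: what is moved stays moved. The work goes in short steps, Python scripts to look and compute and a tool call to move; the robot and the scene stay as the last step left them, time stands still between calls to the robot, and variables do not carry over. Pictures are saved under pics/ and viewed, at most 10 in all, crops included, and the job is handed in when it is done.

Besides the shell and the picture viewer there is one more tool, called after "Request:" as name(argument=value, ...) on one line, values as JSON. apply_moves: Moves the arm, as the interface text tells. Scaled input: -1 to 1 covers 300 mm each way for a shift and 0.1 rad each way for a turn. Its arguments: {"type":"object","properties":{"moves":{"type":"array","items":{"type":"array","items":{"type":"array","items":{"type":"number"}}}},"grip_force":{"type":"number"}},"required":["moves"]}

```bash
mkdir -p pics; ls
cat > look.py <<'E'
import sys,cv2
from cell import read_state,eyes,manip
import numpy as np
def snap(cam,fn=None):
    c=eyes.capture(cam)
    if fn: cv2.imwrite('pics/'+fn,c['pixels'][:,:,::-1])
    return c
E
python3 - <<'E'
from look import *
s=read_state(); print(s['eef_pos'],s['tcp_rot'],s['time_s'])
ims=[]
for cam in ("scene","side"):
    c=snap(cam,cam+'0.png')
    for q in ("plate_tab","plate_disc","nest","nest_pivot","clamp_grip","view_point","camera","plate","blank","dish_stack","dish","dropper","slide_tray","forceps","beaker","objective"):
        r=eyes.tip_of(cam,q)
        out=[]
        for d in r[:3]:
            X=np.array(d['at']); p=c['mtx']@(c['R']@X+c['t']); out.append((np.round(X).astype(int).tolist(),round(d['confidence'],2),np.round(p[:2]/p[2]).astype(int).tolist()))
        print(cam,q,out)
E
```

```text
pics
[6.49398301e+02 9.06218260e-02 2.04349559e+02] [-2.22035834e+00 -2.22035089e+00  1.76724464e-03] 0.0
scene plate_tab [([623, 134, 80], 0.86, [345, 302]), ([342, 166, 59], 0.84, [420, 249]), ([525, 9, 77], 0.8, [328, 254])]
scene plate_disc [([496, 155, 38], 0.9, [382, 287]), ([672, 247, 24], 0.76, [371, 359]), ([523, 3, 33], 0.73, [326, 266])]
scene nest [([491, 159, -3], 0.86, [383, 298])]
scene nest_pivot [([467, 223, 74], 0.77, [415, 283])]
scene clamp_grip [([513, 452, -1], 0.61, [492, 369]), ([464, 220, 133], 0.52, [419, 264])]
scene view_point []
scene camera [([486, -219, -4], 0.78, [274, 232]), ([496, 151, 10], 0.73, [380, 294])]
scene plate [([624, 135, -2], 0.95, [343, 326]), ([346, 172, 0], 0.87, [418, 267]), ([673, 248, 1], 0.79, [371, 366])]
scene blank [([794, -89, -3], 0.7, [223, 321]), ([488, -440, 0], 0.2, [221, 201])]
scene dish_stack [([509, 452, 0], 0.7, [493, 368]), ([486, -219, -2], 0.49, [274, 232])]
scene dish [([391, -391, 0], 0.67, [255, 193]), ([489, 156, -3], 0.53, [383, 297])]
scene dropper [([698, -10, 4], 0.59, [275, 312])]
scene slide_tray [([490,
[... 740 characters left out ...]
 [226, 213])]
side view_point [([801, 108, -4], 0.44, [350, 213])]
side camera [([483, -222, 4], 0.59, [351, 355])]
side plate [([624, 134, 0], 0.93, [297, 237]), ([670, 250, -3], 0.9, [283, 208]), ([342, 164, -1], 0.79, [204, 285])]
side blank [([798, -89, -2], 0.49, [400, 252])]
side dish_stack [([512, 453, 2], 0.63, [198, 195]), ([390, -390, -2], 0.24, [377, 439])]
side dish [([389, -393, 0], 0.81, [378, 440])]
side dropper [([702, -9, 1], 0.69, [354, 253])]
side slide_tray [([487, -440, 2], 0.7, [427, 425])]
side forceps [([370, 318, 0], 0.55, [181, 245])]
side beaker [([801, 104, 2], 0.79, [350, 212]), ([799, -87, -1], 0.42, [399, 251])]
side objective [([426, 32, 0], 0.63, [263, 300])]
```

View pics/scene0.png

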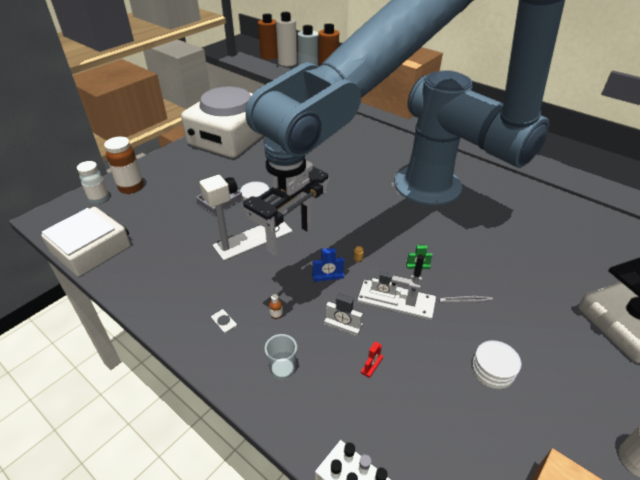

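View pics/side0.png

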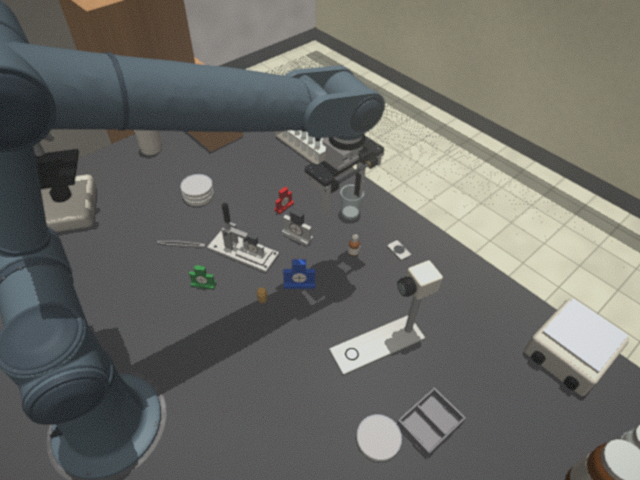

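Several items look like the plate. The nested aluminium one (scene 383,287) and the loose aluminium one (345,317) are both in the plate's colour; blue (328,266), green (420,258) and red (372,360) are excluded. The one under the clamp looks like the smaller aluminium one. I'll check that in an enlarged crop.

Run:
```python
import cv2,numpy as np
a=cv2.imread('pics/scene0.png');b=cv2.imread('pics/side0.png')
r=lambda im,x,y,w,h:cv2.resize(im[y:y+h,x:x+w],(400,300),interpolation=cv2.INTER_CUBIC)
o=np.vstack([np.hstack([r(a,320,245,120,90),r(b,200,190,120,90)]),np.hstack([r(a,190,170,120,90),r(b,320,255,120,90)])])
cv2.imwrite('pics/crop1.png',o)
```

```text
(no output)
```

View pics/crop1.png

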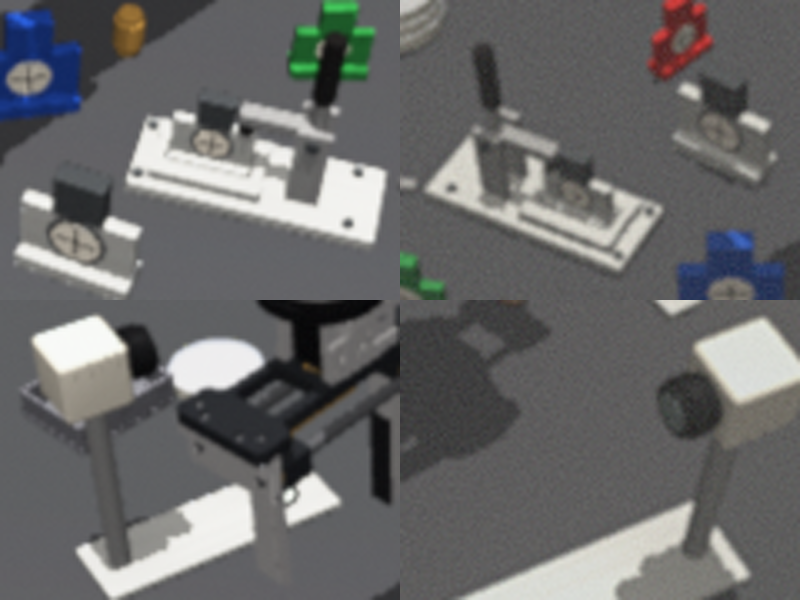

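The crop confirms it: the plate under the clamp (scene about 383,287) is clearly smaller than the loose aluminium one at (345,317), so it is the target. Next I'll get the nest and camera axes from their corners.

```bash
cat >> look.py <<'E'
def ray(c,p,z):
    d=c['R'].T@np.linalg.solve(c['mtx'],[p[0],p[1],1.]); o=-c['R'].T@c['t']
    return o+d*(z-o[2])/d[2]
E
python3 - <<'E'
from look import *
A=snap('scene');B=snap('side')
f=lambda x,y:(320+x/3.333,245+y/3.333); g=lambda x,y:(190+x/3.333,170+(y-300)/3.333)
h=lambda x,y:(200+x/3.333,190+y/3.333); k=lambda x,y:(320+x/3.333,255+(y-300)/3.333)
for n,c,pts,z in (("nest scene",A,[f(127,180),f(373,240),f(387,165),f(150,110)],12),("nest side",B,[h(427,186),h(618,268),h(662,208),h(478,128)],12) if 0 else ("nest side",B,[h(27,186),h(218,268),h(262,208),h(78,128)],12),
  ("cam scene",A,[g(78,552),g(115,598),g(340,500),g(322,476)],8),("cam side",B,[(330,348),(344,373),k(350,575),k(292,503)],8)):
    P=np.array([ray(c,p,z) for p in pts]); print(n,P[:,:2].round(0).tolist(), P.mean(0).round(0), [np.degrees(np.arctan2(*(P[(i+1)%4]-P[i])[1::-1])).round(1) for i in range(4)])
gr=cv2.cvtColor(B['pixels'],cv2.COLOR_RGB2GRAY)
for name,c,p,z in (("spot side",B,(351,354),8),("lens",B,None,0)):
    if p: print(name,ray(c,p,z).round(1))
# lens: triangulate head top centre
print('head top side',ray(B,k(350-0,360),226), 'scene',ray(A,g(80,337),226))
E
```

```text
nest scene [[546.0, 121.0], [480.0, 286.0], [412.0, 259.0], [478.0, 93.0]] [479. 190.  12.] [np.float64(111.8), np.float64(-158.4), np.float64(-68.1), np.float64(22.3)]
nest side [[419.0, 258.0], [482.0, 92.0], [546.0, 116.0], [486.0, 283.0]] [483. 187.  12.] [np.float64(-69.2), np.float64(21.2), np.float64(109.6), np.float64(-159.1)]
cam scene [[641.0, -296.0], [658.0, -233.0], [455.0, -176.0], [441.0, -209.0]] [ 549. -228.    8.] [np.float64(75.1), np.float64(164.3), np.float64(-112.4), np.float64(-23.6)]
cam side [[456.0, -179.0], [437.0, -245.0], [640.0, -306.0], [654.0, -240.0]] [ 547. -242.    8.] [np.float64(-106.1), np.float64(-16.8), np.float64(77.6), np.float64(163.0)]
spot side [ 481.3 -221.9    8. ]
head top side [ 626.44842061 -266.95822424  226.        ] scene [ 625.28654341 -264.40453535  226.        ]
```

Request:
apply_moves(moves=[[[0,0,-0.15,0,0,0,-1],[0.13,-0.13,-0.05,0,0,0,-1],[0.13,-0.13,-0.05,0,0,0,-1],[0.13,-0.13,-0.05,0,0,0,-1],[0.13,-0.13,0,0,0,0,-1]]])

```text
time_s: 2.42
eef_pos: [493.4, 157.1, 297.2]
tcp_rot: [2.22, 2.22, 0.004]
wrist_force: [0.4, 0.9, -0.1]
gripper_width: 47.5
finger_force: 0.0
```

Request:
apply_moves(moves=[[[0,0,0,0,0,-0.93,-1],[0,0,0,0,0,-0.93,-1],[0,0,0,0,0,-0.93,-1],[0,0,0,0,0,-0.93,-1],[0,0,0,0,0,0,-1]]])

```text
time_s: 3.05
eef_pos: [494.0, 156.0, 295.5]
tcp_rot: [1.774, 2.593, 0.0]
wrist_force: [0.9, 0.1, 0.6]
gripper_width: 0.5
finger_force: 0.0
```

```bash
cat >> look.py <<'E'
from scipy.spatial.transform import Rotation as Ro
def wsnap(fn=None):
    s=read_state(); c=snap('wrist',fn)
    T=np.eye(4); T[:3,:3]=Ro.from_rotvec(s['tcp_rot']).as_matrix(); T[:3,3]=s['eef_pos']
    M=np.linalg.inv(T@np.array(c['tool_from_camera'])); c['R'],c['t']=M[:3,:3],M[:3,3]; return c
E
python3 - <<'E'
from look import *
s=read_state(); print(s['eef_pos'],Ro.from_rotvec(s['tcp_rot']).as_matrix().round(3).tolist(),s['time_s'],s['gripper_width'],s['wrist_force'])
c=wsnap('w1.png'); print(np.round(c['tool_from_camera'],2).tolist())
for q in ("plate_tab","plate_disc","nest","nest_pivot","clamp_grip","plate"):
    print(q,[(np.round(d['at'],1).tolist(),d['confidence']) for d in eyes.tip_of('wrist',q)[:2]])
E
```

```text
[493.98093219 156.01254819 295.52546782] [[-0.363, 0.932, 0.0], [0.932, 0.363, -0.0], [-0.0, 0.0, -1.0]] 3.05 0.46949065803416834 [0.90141727 0.1262146  0.63405503]
[[0.0, -0.96, -0.27, 80.7], [1.0, 0.0, 0.0, 0.73], [-0.0, -0.27, 0.96, -178.51], [0.0, 0.0, 0.0, 1.0]]
plate_tab [([339.1, 169.1, 54.6], 0.88), ([492.9, 156.5, 69.7], 0.81)]
plate_disc [([488.9, 156.0, 38.8], 0.96), ([621.3, 132.7, 37.7], 0.94)]
nest [([495.6, 160.9, -2.0], 0.67)]
nest_pivot [([462.4, 216.0, 71.8], 0.62), ([489.9, 158.1, 71.2], 0.3)]
clamp_grip [([463.7, 220.9, 131.0], 0.84)]
plate [([494.5, 155.3, 12.7], 0.94), ([625.4, 133.9, -4.4], 0.91)]
```

View pics/w1.png

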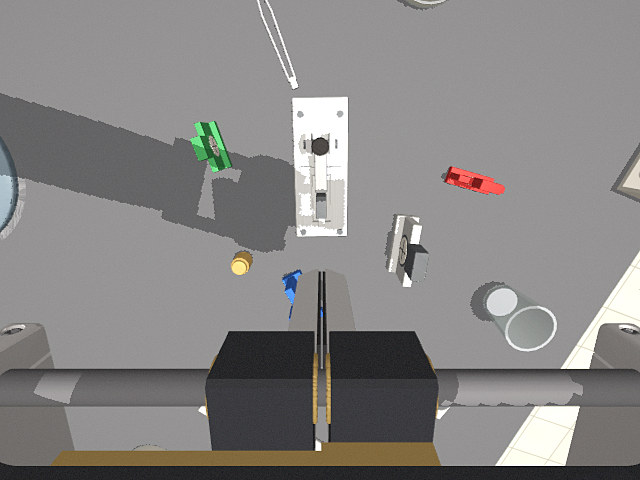

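The wrist view shows the nest corners at (293,97), (348,97), (347,236) and (296,236). The handle end is at (320,146) and the tab at (321,198). The tool is nearly aligned with the nest.

Run:
```python
from look import *
c=wsnap(); im=c['pixels']; g=cv2.cvtColor(im,cv2.COLOR_RGB2GRAY)
m=(g[80:250,285:360]>150).astype(np.uint8)
n,l,st,_=cv2.connectedComponentsWithStats(m); k=1+st[1:,4].argmax()
pts=np.argwhere(l==k)[:,::-1]+[285,80]
P=np.array([ray(c,p,12)[:2] for p in pts],np.float32)
(r:=cv2.minAreaRect(P)); print(r)
R=Ro.from_rotvec(read_state()['tcp_rot']).as_matrix()
d=(g[180:230,305:340]<70).astype(np.uint8); n,l,st,ce=cv2.connectedComponentsWithStats(d)
print([(s.tolist(),(cc+[305,180]).round(1).tolist(),ray(c,cc+[305,180],82).round(1).tolist()) for s,cc in zip(st[1:],ce[1:]) if s[4]>30])
d=(g[130:165,305:340]<60).astype(np.uint8); n,l,st,ce=cv2.connectedComponentsWithStats(d)
print([(s.tolist(),ray(c,cc+[305,130],162).round(1).tolist()) for s,cc in zip(st[1:],ce[1:]) if s[4]>30])
```

```text
((480.5522766113281, 189.72958374023438), (70.02694702148438, 180.12001037597656), 22.332185745239258)
[]
[]
```

Request:
apply_moves(moves=[[[0.07,0,0.12,0,0,-0.15,-1],[0.065,0,0.18,0,0,0,-1],[0,0,0.16,0,0,0,-1],[0,0,0.09,0,0,0,-1],[0,0,0,0,0,0,-1]]])

```text
time_s: 4.08
eef_pos: [477.2, 193.4, 128.2]
tcp_rot: [-1.751, -2.604, 0.006]
wrist_force: [-0.5, 0.5, 0.4]
gripper_width: 0.8
finger_force: 0.0
```

Request:
apply_moves(moves=[[[0.03,0,0,0,0,0,-1],[0.03,0,0,0,0,0,-1],[0.03,0,0,0,0,0,-1],[0.027,0,0,0,0,0,-1],[0.033,0,0.013,0,0,0,-1]]])

```text
time_s: 4.7
eef_pos: [462.3, 236.1, 127.1]
tcp_rot: [1.753, 2.606, 0.002]
wrist_force: [1.0, -1.5, 2.0]
gripper_width: 0.4
finger_force: 1.1
```

Request:
apply_moves(moves=[[[0.032,0,0.013,0,0,0,-1],[0.028,0,0.021,0,0,0,-1],[0.023,0,0.026,0,0,0,-1],[0.019,0,0.03,0,0,0,-1],[0.013,0,0.033,0,0,0,-1]]])

```text
time_s: 5.32
eef_pos: [448.6, 267.5, 88.8]
tcp_rot: [-1.752, -2.607, 0.001]
wrist_force: [-0.3, -1.2, 1.6]
gripper_width: 0.4
finger_force: 0.7
```

Request:
apply_moves(moves=[[[0.007,0,0.033,0,0,0,-1],[0.003,0,0.027,0,0,0,-1]]])

```text
time_s: 5.58
eef_pos: [447.7, 270.0, 71.1]
tcp_rot: [-1.753, -2.607, 0.001]
wrist_force: [-4.4, -3.6, 27.5]
gripper_width: 0.3
finger_force: 14.5
```

Request:
apply_moves(moves=[[[0,0,-0.03,0,0,0,-1],[0,0,-0.17,0,0,0,-1],[0,0,-0.19,0,0,0,-1],[0,0,-0.16,0,0,0,-1],[-0.15,0,0,0,0,0,-0.1]]])

```text
time_s: 6.2
eef_pos: [466.8, 230.0, 242.0]
tcp_rot: [1.744, 2.606, 0.012]
wrist_force: [0.1, 0.0, -0.5]
gripper_width: 7.5
finger_force: 0.0
```

Request:
apply_moves(moves=[[[-0.19,0,0,0,0,0,-0.1],[-0.19,0,0,0,0,0,-0.1],[-0.07,0,0.05,0,0,0,-0.1],[0,0,0,0,0,0,-0.1]]])

```text
time_s: 6.7
eef_pos: [515.2, 102.3, 220.4]
tcp_rot: [-1.755, -2.602, 0.002]
wrist_force: [0.6, 0.5, 0.0]
gripper_width: 42.1
finger_force: 0.0
```

Run:
```python
from look import *
s=read_state(); print(s['eef_pos'],s['time_s'],s['gripper_width'])
c=wsnap('w2.png')
for q in ("plate_tab","plate_disc","nest_pivot","clamp_grip"):
    print(q,[(np.round(d['at'],1).tolist(),d['confidence']) for d in eyes.tip_of('wrist',q)[:2]])
for n,X in (("tabtop",[493.9,157.3,82]),("grip@1.75",[467.3-.38*59,222.1+.925*59,61])):
    p=c['mtx']@(c['R']@np.array(X)+c['t']); print(n,(p[:2]/p[2]).round(1))
```

```text
[515.19052986 102.27044643 220.39439057] 6.7 42.121706327245676
plate_tab [([525.2, 6.1, 75.0], 0.95), ([673.8, 249.9, 52.4], 0.95)]
plate_disc [([336.8, 167.2, 28.2], 0.94), ([671.9, 247.0, 27.7], 0.88)]
nest_pivot [([464.8, 218.4, 72.6], 0.97)]
clamp_grip [([446.5, 275.9, 61.0], 0.73)]
tabtop [321.6 160.2]
grip@1.75 [320.9   2.9]
```

View pics/w2.png

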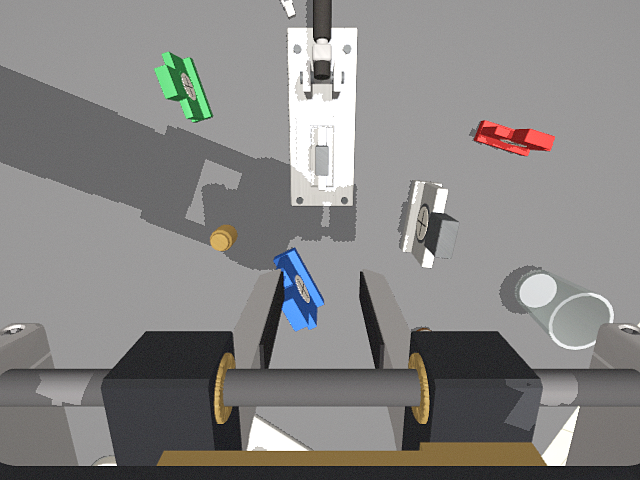

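The clamp is fully back, with the handle at (322,30) level and +y of the pivot. The tab is at (321,160), exactly where predicted. I'll refine the yaw and then descend.

Run:
```python
from look import *
s=read_state(); R=Ro.from_rotvec(s['tcp_rot']).as_matrix(); print('tool yaw',np.degrees(np.arctan2(R[1,1],R[0,1])),R[2].round(4))
c=wsnap(); g=cv2.cvtColor(c['pixels'],cv2.COLOR_RGB2GRAY)
m=(g[:215,280:365]>140).astype(np.uint8)
n,l,st,_=cv2.connectedComponentsWithStats(m); k=1+st[1:,4].argmax()
P=np.array([ray(c,p,12)[:2] for p in np.argwhere(l==k)[:,::-1]+[280,0]],np.float32)
P=P[P@np.array([-.38,.925])>0]
# edges fit
r=cv2.minAreaRect(P); print(r)
ny=np.array([-np.sin(.39),np.cos(.39)]); c0=np.array([493.9,157.3])
a=(P-c0)@ny; b=(P-c0)@np.array([ny[1],-ny[0]])
for sgn in (1,-1):
    bins=np.arange(-45,90,4); e=[(sgn*(sgn*b[(a>q)&(a<q+4)]).max(),q+2) for q in bins if ((a>q)&(a<q+4)).sum()>5]
    e=np.array(e); f=np.polyfit(e[:,1],e[:,0],1); print('edge',sgn,f, 'yaw', np.degrees(.39-f[0]))
t=g[135:190,308:336]; v=(t<135)&(t>60); print(t[::4,::2])
```

```text
tool yaw 22.262857344150866 [-1.e-04  9.e-04 -1.e+00]
((459.50909423828125, 246.5960693359375), (88.59795379638672, 106.80517578125), 22.306303024291992)
edge 1 [-3.23365550e-02  4.78034823e+01] yaw 24.19810213816672
edge -1 [ 3.25682276e-02 -4.36023506e+01] yaw 20.47933202253382
[[253 222 255 218 205 255 255 255 255 255 255 255 225 255]
 [255 209 223 216 208 255 255 255 255 255 255 255 229 255]
 [255 224 223 217 181 255 255 255 255 255 255 255 228 255]
 [201 182 218 175  47  40  38  42  32 221 255 255 246 255]
 [211 183 217 154 176 176 176 183 179 175 255 255 241 255]
 [212 177 218 148 178 177 182 175 178 171 255 255 239 255]
 [213 190 218 149 173 177 176 178 180 170 255 255 239 255]
 [208 187 216 151 173 174 174 180 181 173 255 255 255 255]
 [211 188 217 146 169 175 175 178 178 167 255 254 255 255]
 [221 188 214 147 169 170 176 173 180 192 255 255 255 255]
 [255 208 255 143 164 164 167 168 171 190 255 251 255 255]
 [255 207 255 210 209 255 255 255 244 255 255 243 255 255]
 [210 214 207 208 211 255 255 255 240 255 255 219 255 255]
 [209 150 152 153 195 255 255 255 156 180 150 150 255 255]]
```

Request:
apply_moves(moves=[[[0.1,0.002,0.05,0,0,0,-0.1],[0.097,0.002,0.1,0,0,0,-0.1],[0,0,0.16,0,0,0,-0.1],[0,0,0.15,0,0,0,-0.1],[0,0,0.07,0,0,0,-0.1]]])

```text
time_s: 7.62
eef_pos: [492.7, 159.2, 60.2]
tcp_rot: [-1.749, -2.606, 0.003]
wrist_force: [0.6, 0.6, 0.1]
gripper_width: 42.5
finger_force: 0.0
```

Request:
apply_moves(moves=[[[0,0,0.03,0,0,0,-0.1],[0,0,0,0,0,0,-0.1]]])

```text
time_s: 7.88
eef_pos: [494.7, 158.9, 53.9]
tcp_rot: [1.752, 2.608, 0.0]
wrist_force: [-0.3, 0.1, 0.8]
gripper_width: 41.8
finger_force: 0.0
```

Run:
```python
from look import *
s=read_state(); print(s['eef_pos'],s['time_s'],s['gripper_width'],s['wrist_force'])
c=wsnap('w3.png')
```

```text
[494.74315354 158.88873418  53.94361268] 7.875 41.80845018221502 [-0.2919336   0.07668825  0.80700213]
```

View pics/w3.png

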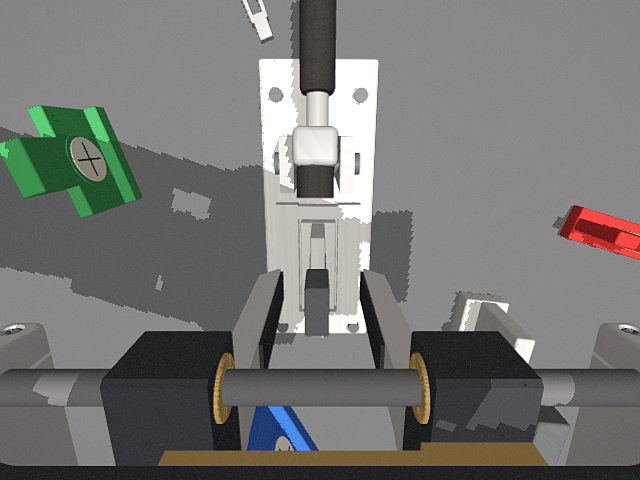

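Run:
```python
from look import *
c=wsnap(); g=cv2.cvtColor(c['pixels'],cv2.COLOR_RGB2GRAY)
print(g[258:345:3,312].tolist(), g[290,296:340].tolist())
R=Ro.from_rotvec(read_state()['tcp_rot']).as_matrix(); e=read_state()['eef_pos']
for p in ((317,270),(317,310),(305,290),(328,290),(317,335)):
    X=ray(c,p,82); print(p,X.round(1),(R.T@(X-e)).round(1))
```

```text
[192, 193, 192, 199, 56, 61, 53, 58, 57, 58, 90, 90, 91, 90, 94, 94, 92, 93, 94, 96, 92, 87, 90, 91, 94, 84, 138, 137, 139] [188, 188, 145, 151, 167, 190, 197, 83, 76, 91, 93, 90, 88, 89, 87, 92, 92, 92, 97, 95, 95, 94, 95, 92, 95, 89, 92, 89, 92, 92, 88, 80, 143, 194, 187, 187, 184, 165, 193, 146, 171, 190, 185, 187]
(317, 270) [486.5 177.3  82. ] [ 20.5  -1.4 -27. ]
(317, 310) [494.3 158.3  82. ] [  0.   -1.4 -27. ]
(305, 290) [485.1 165.8  82. ] [ 10.4  -7.1 -27. ]
(328, 290) [495.1 169.9  82. ] [ 10.4   3.8 -27. ]
(317, 335) [499.4 145.7  82. ] [-13.6  -1.5 -27. ]
```

Request:
apply_moves(moves=[[[-0.003,-0.005,0.006,0,0,0,-0.1],[0,0,0,0,0,0,-1],[0,0,0,0,0,0,-1],[0,0,0,0,0,0,-1],[0,0,0,0,0,0,-1]]], grip_force=30)

```text
time_s: 8.6
eef_pos: [493.5, 157.1, 51.8]
tcp_rot: [-1.753, -2.607, 0.0]
wrist_force: [0.6, -1.1, -0.0]
gripper_width: 12.0
finger_force: 30.0
```

Request:
apply_moves(moves=[[[0,0,0,0,0,0,-1],[0,0,-0.03,0,0,0,-1],[0,0,-0.03,0,0,0,-1]]])

```text
time_s: 8.98
eef_pos: [493.6, 157.1, 70.4]
tcp_rot: [-1.753, -2.607, -0.0]
wrist_force: [0.4, 0.1, -0.3]
gripper_width: 11.7
finger_force: 30.0
```

Request:
apply_moves(moves=[[[0,0,-0.12,0,0,0,-1],[0,0,-0.18,0,0,0,-1],[0,0,-0.18,0,0,0.5,-1],[0,0,-0.18,0,0,1,-1],[0,0,-0.11,0,0,1,-1]]])

```text
time_s: 9.6
eef_pos: [494.2, 157.2, 305.1]
tcp_rot: [2.066, 2.362, 0.006]
wrist_force: [0.2, 0.4, -1.9]
gripper_width: 11.9
finger_force: 30.0
```

Request:
apply_moves(moves=[[[0,0,0,0,0,1,-1],[0,0,0,0,0,1,-1],[0,0,0,0,0,1,-1],[0,0,0,0,0,0.9,-1],[0,0,0,0,0,0.45,-1]]])

```text
time_s: 10.22
eef_pos: [493.4, 157.1, 301.5]
tcp_rot: [2.528, 1.865, 0.001]
wrist_force: [-0.2, 0.2, -2.2]
gripper_width: 12.0
finger_force: 30.0
```

Run:
```python
from look import *
s=read_state(); R=Ro.from_rotvec(s['tcp_rot']).as_matrix();print(s['eef_pos'],R.round(3).tolist(),s['time_s'],s['gripper_width'],s['wrist_force'],np.degrees(np.arctan2(R[1,1],R[0,1])))
print((R.T@(np.array([462,-297,s['eef_pos'][2]])-s['eef_pos'])).round(1))
```

```text
[493.41482713 157.11446641 301.51215217] [[0.295, 0.955, 0.001], [0.955, -0.295, 0.0], [0.0, 0.001, -1.0]] 10.225 11.950802086341506 [-0.21886087  0.19678508 -2.2366928 ] -17.173124934902837
[-443.1  104.1   -0. ]
```

Request:
apply_moves(moves=[[[-0.1,0.025,0,0,0,0,-1],[-0.16,0.038,0,0,0,0,-1],[-0.16,0.038,0,0,0,0,-1],[-0.16,0.038,0,0,0,0,-1],[-0.16,0.038,0,0,0,0,-1]]])

```text
time_s: 10.85
eef_pos: [478.7, -72.1, 301.6]
tcp_rot: [2.526, 1.867, 0.001]
wrist_force: [0.4, -1.1, -0.6]
gripper_width: 12.0
finger_force: 30.0
```

Request:
apply_moves(moves=[[[-0.16,0.038,0,0,0,0,-1],[-0.16,0.038,0,0,0,0,-1],[-0.16,0.038,0,0,0,0,-1],[-0.16,0.036,0,0,0,0,-1],[-0.097,0.02,0,0,0,0,-1]]])

```text
time_s: 11.48
eef_pos: [462.4, -299.0, 301.3]
tcp_rot: [2.528, 1.865, -0.0]
wrist_force: [0.8, 0.3, -1.1]
gripper_width: 11.7
finger_force: 30.0
```

Request:
apply_moves(moves=[[[0,0,0,0,0,0,-1],[0,0,0,0,0,0,-1]]])

```text
time_s: 11.72
eef_pos: [463.1, -296.2, 301.1]
tcp_rot: [-2.526, -1.868, -0.001]
wrist_force: [-0.4, 0.1, -0.3]
gripper_width: 11.8
finger_force: 30.0
```

Run:
```python
from look import *
s=read_state(); R=Ro.from_rotvec(s['tcp_rot']).as_matrix();print(s['eef_pos'],s['time_s'],s['gripper_width'],s['wrist_force'],np.degrees(np.arctan2(R[1,1],R[0,1])))
c=wsnap('w4.png'); np.savez('w4.npz',R=c['R'],t=c['t'],mtx=c['mtx'])
for q in ("view_point","camera","plate_disc","plate_tab"):
    print(q,[(np.round(d['at'],1).tolist(),d['confidence']) for d in eyes.tip_of('wrist',q)[:3]])
```

```text
[ 463.05372773 -296.21494035  301.13777565] 11.725 11.773619527509974 [-0.38115236  0.07509128 -0.30672215] -17.04814699026407
view_point [([481.6, -221.7, 203.4], 0.75)]
camera [([477.6, -217.8, 2.4], 0.83), ([460.0, -294.3, 319.7], 0.52)]
plate_disc [([458.1, -299.2, 287.1], 0.78), ([463.3, -297.3, 259.0], 0.37)]
plate_tab [([461.2, -296.4, 321.0], 0.78)]
```

View pics/w4.png

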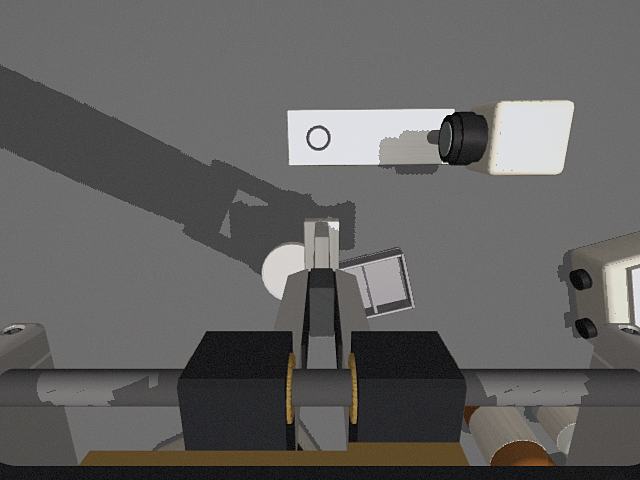

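The wrist view shows the white spot's ring at (318,138), the foot's edges running from (288,110) and (289,165), and the plate held at (321,240).

Run:
```python
from look import *
c=dict(np.load('w4.npz')); g=cv2.imread('pics/w4.png',0)
sub=g[120:156,300:337]; d=(sub<120).astype(np.uint8); cn,_=cv2.findContours(d,cv2.RETR_EXTERNAL,cv2.CHAIN_APPROX_NONE)
k=max(cn,key=cv2.contourArea); (x,y),ax,_=cv2.fitEllipse(k); print('ring px',x+300,y+120,ax,'spot',ray(c,(x+300,y+120),8).round(1))
top=[];bot=[]
for u in range(294,440,3):
    col=g[95:180,u].astype(float); w=np.where(col>190)[0]; top.append((u,95+w[0]-.5))
    if u<375: bot.append((u,95+w[-1]+.5))
F=[]
for e in (top,bot):
    P=np.array([ray(c,p,8)[:2] for p in e]); f=np.polyfit(P[:,0],P[:,1],1); F.append(f); print(np.degrees(np.arctan(f[0])),np.abs(np.polyval(f,P[:,0])-P[:,1]).max())
print('width', (F[0][1]-F[1][1]+(F[0][0]-F[1][0])*482)*np.cos(np.arctan(F[0][0])),'mid y at x=482',[np.polyval(f,482) for f in F])
# held plate foot edges in image, tilt
```

```text
ring px 317.83634185791016 137.50576400756836 (22.975271224975586, 23.856287002563477) spot [ 481.8 -220.8    8. ]
-16.51290143843683 0.7175083476624877
-17.009964665813268 1.4210854715202004e-13
width 68.71214593321729 mid y at x=482 [np.float64(-185.298814858009), np.float64(-256.9668547661457)]
```

Request:
apply_moves(moves=[[[0.1,-0.007,0,0,0,-0.05,-1],[0.128,-0.007,0,0,0,0,-1],[0.03,0,0.06,0,0,0,-1],[0,0,0.13,0,0,0,-1],[0,0,0.08,0,0,0,-1]]])

```text
time_s: 12.6
eef_pos: [480.5, -221.0, 216.9]
tcp_rot: [-2.519, -1.872, 0.002]
wrist_force: [0.2, 0.4, -1.3]
gripper_width: 11.8
finger_force: 30.0
```

Request:
apply_moves(moves=[[[0,0,0.024,0,0,0,-1],[0,0,0,0,0,0,-1],[0,0,0,0,0,0,-1],[0,0,0,0,0,0,-1]]])

```text
time_s: 13.1
eef_pos: [482.0, -222.2, 213.8]
tcp_rot: [2.52, 1.872, 0.001]
wrist_force: [0.2, 0.4, -1.3]
gripper_width: 12.1
finger_force: 30.0
```

Run:
```python
from look import *
s=read_state(); R=Ro.from_rotvec(s['tcp_rot']).as_matrix();print(s['eef_pos'],s['time_s'],s['gripper_width'],s['wrist_force'],np.degrees(np.arctan2(R[1,1],R[0,1])),R[2].round(4))
ims=[]
for cam,box in (("scene",0),("side",0)):
    c=snap(cam,cam+'9.png')
    for X in ([481.7,-221,200],[481.7,-221,174],[481.7,-221,8],[467.5,222.5,72]):
        p=c['mtx']@(c['R']@np.array(X)+c['t']); print(cam,X,(p[:2]/p[2]).round(1))
    p=c['mtx']@(c['R']@np.array([500,-226,190])+c['t']); u,v=(p[:2]/p[2]).astype(int)
    ims.append(cv2.resize(c['pixels'][v-50:v+50,u-65:u+65,::-1],(780//2,300),interpolation=cv2.INTER_CUBIC)); print('crop org',u-65,v-50)
    for q in ("plate_disc","plate_tab","view_point","clamp_grip"):
        print(q,[(np.round(d['at'],1).tolist(),d['confidence']) for d in eyes.tip_of(cam,q) if d['at'][1]<-150 or q=='clamp_grip'][:3])
    p=c['mtx']@(c['R']@np.array([470,215,60])+c['t']); u,v=(p[:2]/p[2]).astype(int)
    ims.append(cv2.resize(c['pixels'][v-50:v+50,u-65:u+65,::-1],(780//2,300),interpolation=cv2.INTER_CUBIC))
cv2.imwrite('pics/fin.png',np.vstack([np.hstack(ims[:2]),np.hstack(ims[2:])]))
```

```text
[ 481.97147477 -222.1751147   213.79803849] 13.1 12.109999748707436 [ 0.18330149  0.35596228 -1.25755483] -16.787614544245432 [-7.0e-04  1.9e-03 -1.0e+00]
scene [481.7, -221, 200] [269.4 171.1]
scene [481.7, -221, 174] [270.1 179.5]
scene [481.7, -221, 8] [273.8 228. ]
scene [467.5, 222.5, 72] [415.  283.7]
crop org 198 126
plate_disc [([481.1, -224.1, 201.1], 0.65)]
plate_tab [([480.1, -222.5, 227.7], 0.84)]
view_point []
clamp_grip [([445.3, 272.4, 61.8], 0.79), ([800.5, 101.4, 2.9], 0.69)]
side [481.7, -221, 200] [357.2 305.7]
side [481.7, -221, 174] [356.3 313. ]
side [481.7, -221, 8] [350.8 353.6]
side [467.5, 222.5, 72] [228.1 229.1]
crop org 300 255
plate_disc [([480.7, -220.4, 200.6], 0.78)]
plate_tab [([484.6, -225.8, 230.6], 0.88)]
view_point []
clamp_grip [([445.1, 275.8, 58.8], 0.8), ([485.4, -441.8, 0.2], 0.35)]
```

View pics/fin.png

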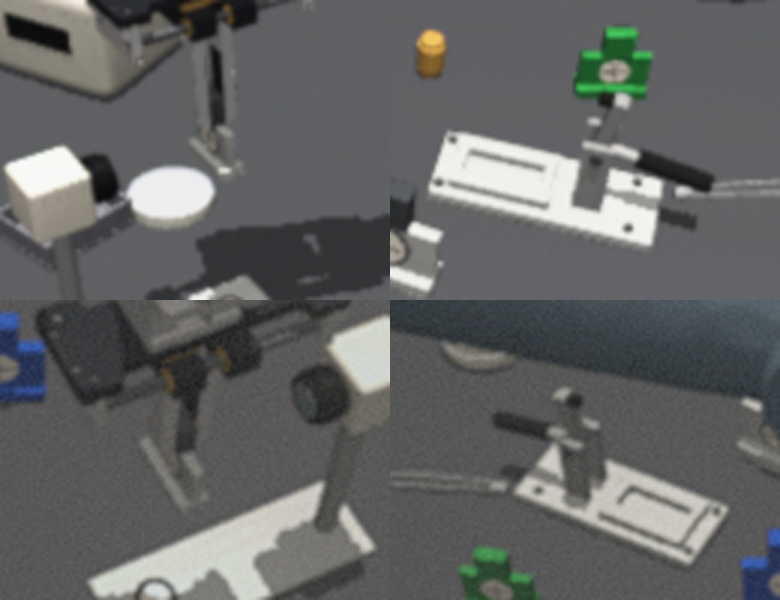

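The plate is held upright at the view point and the clamp is fully back. Both cameras put the disc within about 3 mm of the target.

```bash
python3 -c "
from cell import manip; print(manip.sign_off())"
```

```text
the job is handed in; nothing more can be done
None
```

The job is handed in: the clamp is fully back, and the plate is out of its nest and held steady and upright in front of the camera, with the disc within about 3 mm of the view point by both cameras.

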